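# Work the cash safe's lock at the hardware counter

### The job

Take the cash safe's key, the one with the wide rectangular bow, out of the wooden key block and push it fully into the keyhole in the top of the safe. Turn it clockwise to its stop, turn it back home with the key still fully in, then draw it straight out and leave it lying in the shallow black tray.

Things in the scene. Friction and masses are not known exactly. Their poses are not given: they have to be found in the camera images.
- key_bow (a point): Centre of the bow (grip plate) of the safe's steel key, 80 g, upright in one of three slots of the key block (which one varies). Its bow is the widest of the three: a rectangle 44 mm wide (its y), 10 thick (its x; grip across this), 28 high (its z, up). A stem 6 mm thick and a collar 22 mm across, 28 to 34 mm below this point, are under it. Turned half round about z it is the same.
- key_tip (a point): The same key's lower end, a small off-centre nib 68 mm below the bow's centre (let go, the key tips over). The double bit, 4 to 22 mm above this end, is 24 mm wide (y) and 6 thick (x). At the start the key stands on its collar, this tip 34 mm down in the block's slot with 3 mm of play: lift straight up at least 45 mm.
- block_top (a point): Centre of the top of the fixed dark wooden key block, 56 mm (its x) by 166 mm (its y), 45 mm high, left or right of the safe. Its three slots lie 54 mm apart along y. The two keys beside the safe's key are also steel, as tall: one has a round disc bow 28 mm across, one a slim bow 16 mm wide.
- keyhole (a point): Centre of the keyhole's mouth, 104 mm up, in a steel ring 84 mm across on the fixed grey cash safe (160 x 190 mm). At home the slot runs along this y, where the bow's y must lie; these axes do not turn with the lock. Slot 11 x 30 mm, 30 deep, flared 5 mm a side over the top 8 mm. Key fully in: bow centre 38 mm above this point (under 50 counts).
- plug (a joint): Turn of the brass lock plug, rad: 0 is home and the start, growing clockwise seen from above to a hard stop at 1.05. The key has 12 degrees of play, so turn it about 80 degrees from the slot's home direction to reach the stop. A light spring (0.04 to 0.12 N m) makes the plug follow the key back; it is home once the key lies along the keyhole's y again.
- tray_in (a point): Centre of the inner floor, 5 mm above the counter, of a fixed empty black plastic tray, 200 mm (its x) by 180 mm (its y), walls 5 mm thick, rim 13 mm above this floor; it is on the other side of the safe from the key block. z is up. The key may be let go low over the centre: it tips over and stays in the tray, lying anyhow.

How it is judged:
By the outcome, as a careful person would: the job done as asked, in the order asked, and still so for the second after the job is handed in, with the robot touching nothing.
It also fails if it takes over 58 s, if anything falls off the work surface, if the arm or the gripper's body presses on something with over 40 N, if the wrist force passes 120 N, or if a joint passes its speed limit or range.

### The arm

A 6-joint arm with a two-finger parallel gripper is mounted at the origin on the work surface. World frame = base frame: x ahead of the robot, y to its left, z up, the work surface at z = 0. Lengths are in m, angles in rad, forces in N, time in s.
With the tool pointing down it reaches from about 0.325 to 1 m from the base axis. Payload 5.1 kg.
Tool frame: the origin (TCP) lies at the very end of the fingers, on their centre line; the grasp point (between the pads) lies 19 mm behind it (hold_point_z is the distance from the TCP to the grasp point, in m); z points along the fingers, y is the direction in which the jaws open and shut (so a half turn about z gives the same grasp; the last joint's range is limited). The gripper opens to 85 mm and grips with 20 to 120 N. Pads are 22 mm wide; open, the fingers measure 114 mm over their backs; the gripper's body (76 mm by 85 mm) begins 54 mm behind the grasp point. The pads swing forward as they close: fully open they stand 13 mm farther back than shut.
Start: joints at [1.264, 0.124, 1.65, -0, 1.367, -0.083], TCP at [0.144, 0.634, 0.197] pointing down, gripper open.
Joint ranges: [-2.61, 2.61], [-1.02, 2.33], [0.03, 2.71], [-1.35, 4.49], [0.32, 2.68], [-2.91, 2.91]. Speed limits (rad/s): [2.57, 2.57, 3.14, 3.14, 3.14, 3.14].

### API

Orientations are given as a unit quaternion [w, x, y, z].
In Python, from cell import state, snapshot, camera_params, job_done, find_in, regions_of, pinpoint, hold_point_z gives the robot as it stands.
- The arm moves only by the tool step_arm, never from a script. Its argument "series" is one flat list of numbers, 6 for each row, row after row: the shift along the tool's x, y, z in units of 25 mm (1.0 is 25 mm), then the turn, a rotation vector about the tool's x, y, z in units of 5 degrees (1.0 is 5 degrees). In form: [tx, ty, tz, wx, wy, wz, tx, ty, tz, wx, wy, wz, ...]. A call has 1 to 12 rows; each row shifts and turns the commanded pose from where the row before left it, along the tool's axes as they then stand; what a row does not reach is not made up. A row lasts 1/12 s, in which the tool goes at most 41.7 mm and 7.16 degrees, less where a joint would pass 70% of its speed; a pose out of reach is approached as far as the arm can. A call is refused whole if a number of a shift passes 1 or a number of a turn 1, either way. A call with a gripper value outside its range is refused whole. "gripper" is the opening, from -1 (shut) to 1 (fully open), set as the call begins (left out, the last holds). The fingers move at their own pace and stop on an object; "force" is the grip in N (left out, the last holds). Time passes only in rows, so rows that do not move let the fingers close. It gives the time, the measured TCP pose, the force and the opening at its end, in the units of the state.
- state(): the state, without advancing time (a new reading comes with each control period).
- snapshot(name): name is "side" or "top" or "wrist"; returns the picture (480x640x3 uint8, red, green, blue); there is no depth.
- camera_params(name): a dict with "K" (3x3 intrinsics, pixels), "dist_coeffs" ([k1, k2, p1, p2, k3] as OpenCV has them; the pictures are not rectified), "world_from_camera" (4x4, takes a point from camera to world coordinates). Camera axes: x right, y up, looking along -z (the intrinsics and any distortion apply to the point x, -y, -z); pixel columns grow to the right and rows downward; lengths in m; the calibration is good to about 2 mm. A picture is of the moment at which its call begins: read the wrist's pose just before it. camera_params takes no time and is no camera call; for the wrist camera it gives the pose at the moment of the call.
- job_done(): hands the job in, once; it reports no verdict.
Trained networks look in the newest picture that a camera, given by its name, has taken for a name from the list of things; names that differ only in an ending like _2 or _b are one class to them, and where a whole thing is asked for, a point or a joint stands for the part that bears it (a point fixed in the world has none). Each returns a list of dicts, best first, with "confidence" (0 to 1); they miss things now and then, are a little off and sometimes report something else, mostly with a low value. They report only what shows in the picture. A call takes as long as a camera call.
- find_in(target, camera): "xyz" ([x, y, z] in m, in world coordinates, good to about 4 mm: the middle of the surface that is visible of it).
- regions_of(target, camera): "region" (480x640 bool, what is visible of it).
- pinpoint(target, camera): "xyz" ([x, y, z] in m, in world coordinates, good to about 4 mm: a listed point, or the origin of a listed thing).
The state is a dict: "clock": time; "joints": joint angles; "qd": joint speeds; "joint_efforts": joint torques, N m; "tool_pos": TCP position; "tool_rot": TCP orientation; "contact_force": force on the tool from outside, world axes, zero at the start; "torque": the same for the moment, N m; "gripper_width": finger opening in m.
Only numpy, scipy, OpenCV 4.12 (cv2) and the standard library are available. Lean on these libraries where they do the work, as an engineer would, in place of code of your own. Each camera call takes 0.05 s, during which the arm holds its last target.

## Working session

There is one attempt and no reset: what is moved stays moved. The work goes in short steps, Python scripts to look and compute and a tool call to move; the robot and the scene stay as the last step left them, time stands still between calls to the robot, and variables do not carry over. Pictures are saved under pics/ and viewed, and the job is handed in when it is done.

Besides the shell and the picture viewer there is one more tool, called after "Emit:" as name(argument=value, ...), one argument or row to a line, values as JSON. step_arm: Moves the arm, as the interface text tells. Its arguments: {"type":"object","properties":{"series":{"type":"array","items":{"type":"number"}},"gripper":{"type":"number"},"force":{"type":"number"}},"required":["series"]}

```bash
ls; mkdir -p pics; python3 - <<'E'
from cell import *
import cv2
s=state();print(s)
for c in ["side","top","wrist"]:
    im=snapshot(c);cv2.imwrite(f"pics/{c}0.png",im[:,:,::-1])
    for t in (["key_bow","key_tip","block_top","keyhole","tray_in"]):
        for r in pinpoint(t,c)[:3]: print(c,t,r)
print(hold_point_z, state()['clock'])
E
```

```text
pics
{'clock': 0.0, 'joints': array([ 1.26434774e+00,  1.24525315e-01,  1.65169729e+00,  3.14855450e-05,
        1.36748903e+00, -8.26204565e-02]), 'qd': array([-0.00162339,  0.00082014,  0.00159591,  0.00086474, -0.00016435,
        0.00202609]), 'joint_efforts': array([ 2.50946869e-03, -4.23614609e+01, -3.65451729e+01,  7.01274030e-05,
        6.98742340e-03,  5.44394396e-06]), 'tool_pos': array([0.14409936, 0.63311757, 0.19522625]), 'tool_rot': array([-2.19934261e-04,  1.11683705e-01,  9.93743240e-01, -1.03652577e-03]), 'contact_force': array([ 0.24594391, -0.13011754, -0.20243784]), 'torque': array([ 0.04049718, -0.00469108,  0.03422033]), 'gripper_width': 0.08561203867145281}
side key_bow {'xyz': [0.4917, 0.3018, 0.0778], 'confidence': 0.72}
side key_tip {'xyz': [0.4964, 0.301, 0.009], 'confidence': 0.6}
side block_top {'xyz': [0.4921, 0.3006, 0.0455], 'confidence': 0.93}
side keyhole {'xyz': [0.5901, -0.0323, 0.1042], 'confidence': 0.72}
side tray_in {'xyz': [0.4426, -0.294, 0.0027], 'confidence': 0.56}
top key_bow {'xyz': [0.491, 0.2977, 0.0782], 'confidence': 0.59}
top block_top {'xyz': [0.4935, 0.2988, 0.0453], 'confidence': 0.92}
top keyhole {'xyz': [0.5933, -0.024, 0.1042], 'confidence': 0.67}
top tray_in {'xyz': [0.4452, -0.2972, 0.0057], 'confidence': 0.85}
0.0187 0.9
```

View pics/top0.png

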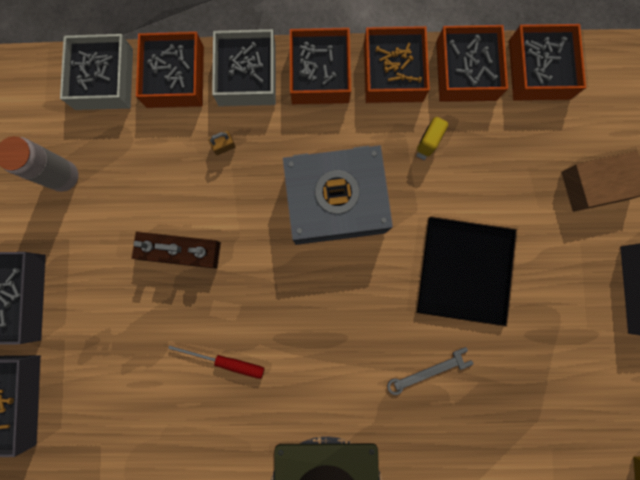

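View pics/side0.png

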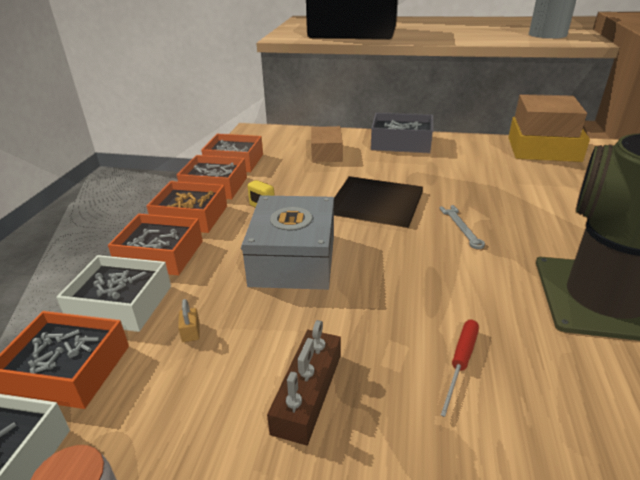

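View pics/wrist0.png

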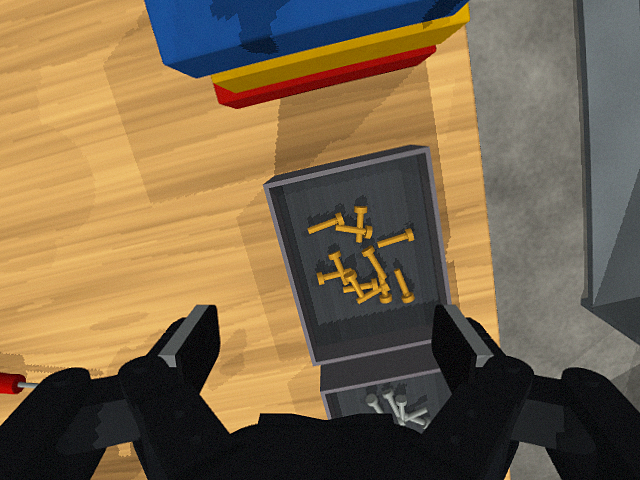

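```bash
python3 - <<'E'
import cv2,numpy as np
a=cv2.imread("pics/top0.png");b=cv2.imread("pics/side0.png")
A=cv2.resize(a[220:280,120:230],None,fx=7,fy=7,interpolation=cv2.INTER_CUBIC)
B=cv2.resize(b[310:450,255:355],None,fx=4,fy=4,interpolation=cv2.INTER_CUBIC)
C=cv2.resize(a[140:250,275:400],None,fx=5,fy=5,interpolation=cv2.INTER_CUBIC)
for n,i in zip("ABC",(A,B,C)): cv2.imwrite(f"pics/c{n}.png",i)
from cell import camera_params
print(camera_params("top"))
E
```

```text
{'K': array([[458.43095573,   0.        , 309.15303835],
       [  0.        , 458.43095573, 237.72322763],
       [  0.        ,   0.        ,   1.        ]]), 'dist_coeffs': array([-0.02396736,  0.        ,  0.        ,  0.        ,  0.        ]), 'world_from_camera': array([[-0.01355945,  0.99291628, -0.11803985,  0.40453281],
       [-0.99968157, -0.01597411, -0.01953426,  0.00783783],
       [-0.02128147,  0.11773739,  0.9928167 ,  0.95418568],
       [ 0.        ,  0.        ,  0.        ,  1.        ]])}
```

View pics/cA.png

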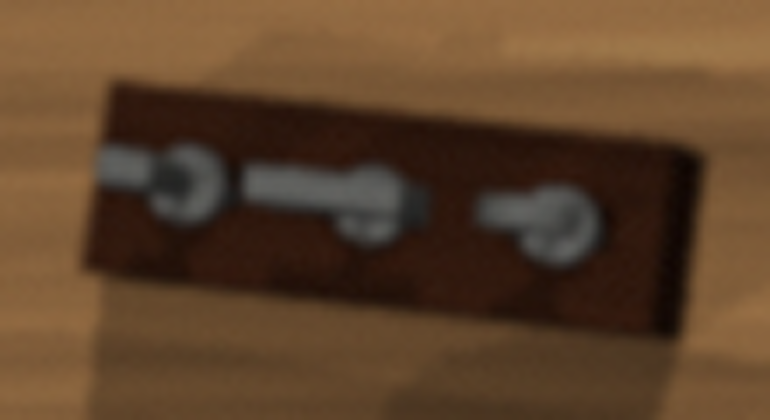

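View pics/cB.png

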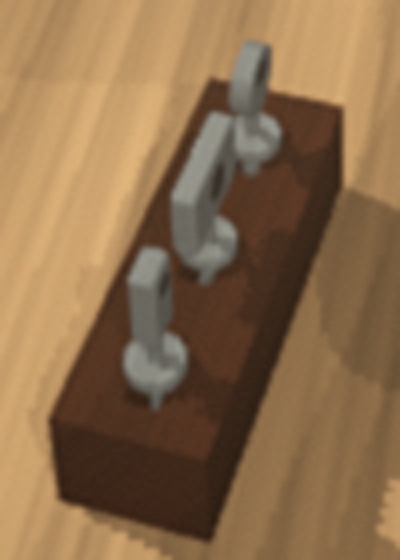

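View pics/cC.png

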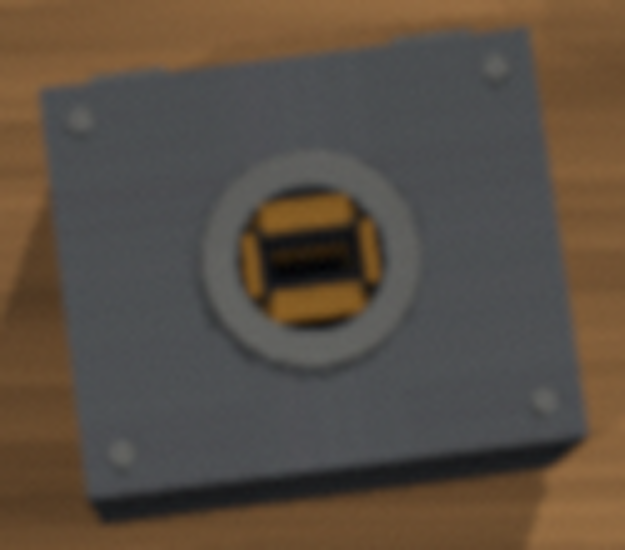

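```bash
cat > h.py <<'E'
import numpy as np,cv2
from scipy.spatial.transform import Rotation as Ro
from cell import *
def ray(px,cp,z):
    K,d,T=cp['K'],cp['dist_coeffs'],cp['world_from_camera']
    u=cv2.undistortPoints(np.array(px,float).reshape(-1,1,2),K,d).reshape(-1,2)
    v=np.c_[u[:,0],-u[:,1],-np.ones(len(u))]@T[:3,:3].T
    o=T[:3,3]; return o+v*((z-o[2])/v[:,2])[:,None]
def proj(P,cp):
    T=np.linalg.inv(cp['world_from_camera']);p=np.atleast_2d(P)@T[:3,:3].T+T[:3,3]
    p=p*[1,-1,-1]
    return cv2.projectPoints(p,np.zeros(3),np.zeros(3),cp['K'],cp['dist_coeffs'])[0].reshape(-1,2)
def Rt(s=None):
    s=s or state();q=s['tool_rot'];return Ro.from_quat([q[1],q[2],q[3],q[0]]).as_matrix(),np.array(s['tool_pos'])
def rel(target,yawy):
    "shift in tool units from the present pose to target TCP; wz in 5deg; yawy = yaw of tool y in deg (world)"
    R,p=Rt();d=R.T@(np.array(target)-p)/.025
    cur=np.degrees(np.arctan2(R[1,1],R[0,1]));w=-( (yawy-cur+180)%360-180)/5
    tilt=Ro.from_matrix(R).apply([0,0,1])
    print("shift",d.round(2),"wz",round(w,2),"cur yaw",cur.round(1),"tilt",tilt.round(3),"pos",p.round(4)); return d,w
E
python3 - <<'E'
from h import *
cp=camera_params("top");a=lambda x,y,ox,oy,f:(x/f+ox,y/f+oy)
c=[a(x,y,120,220,7) for x,y in [(112,83),(700,150),(680,335),(85,265)]]
P=ray(c,cp,.045);print(P.round(4));
for i in range(4):
    d=P[(i+1)%4]-P[i];print(np.linalg.norm(d).round(4),np.degrees(np.arctan2(d[1],d[0])).round(1))
c=[a(x,y,275,140,5) for x,y in [(40,92),(528,30),(585,437),(92,498)]]
P=ray(c,cp,.10);print(P.round(4),P.mean(0));
for i in range(4):
    d=P[(i+1)%4]-P[i];print(np.linalg.norm(d).round(4),np.degrees(np.arctan2(d[1],d[0])).round(1))
print(ray([a(312,258,275,140,5)],cp,.104))
R,p=Rt();T=camera_params("wrist")['world_from_camera']
print((R.T@(T[:3,3]-p)).round(4),(R.T@T[:3,:3]).round(3),camera_params("wrist")['K'])
E
```

```text
[[0.5302 0.3761 0.045 ]
 [0.508  0.2047 0.045 ]
 [0.4551 0.2099 0.045 ]
 [0.4776 0.3823 0.045 ]]
0.1728 -97.4
0.0532 174.3
0.1738 82.6
0.053 -6.8
[[ 0.6603  0.0728  0.1   ]
 [ 0.6811 -0.1149  0.1   ]
 [ 0.5231 -0.1311  0.1   ]
 [ 0.503   0.0543  0.1   ]] [ 0.59186695 -0.02971817  0.1       ]
0.1888 -83.7
0.1588 -174.2
0.1864 96.2
0.1583 6.7
[[ 0.59246902 -0.02997778  0.104     ]]
[ 0.0728  0.0004 -0.1781] [[-0.     0.958  0.285]
 [ 1.    -0.     0.001]
 [ 0.001  0.285 -0.958]] [[365.06831204   0.         325.44866368]
 [  0.         365.06831204 243.38842005]
 [  0.           0.           1.        ]]
```

Emit:
step_arm(
  series=[0, 0, 0, 0, 0, 1, 0, 0, 0, 0, 0, 1, 0, 0, 0, 0, 0, 1, 0, 0, 0, 0, 0, 1, 0, 0, 0, 0, 0, 1, 0, 0, 0, 0, 0, 1, 0, 0, 0, 0, 0, 1, 0, 0, 0, 0, 0, 1, 0, 0, 0, 0, 0, 1, 0, 0, 0, 0, 0, 1, 0, 0, 0, 0, 0, 1, 0, 0, 0, 0, 0, 1],
)

```text
clock: 1.9
tool_pos: [0.1443, 0.6338, 0.1965]
tool_rot: [-0.0, 0.595, 0.803, 0.0]
contact_force: [-0.7, -0.3, -0.5]
gripper_width: 0.0859
```

Emit:
step_arm(
  series=[0, 0, 0, 0, 0, 1, 0, 0, 0, 0, 0, 1, 0, 0, 0, 0, 0, 1, 0, 0, 0, 0, 0, 1, 0, 0, 0, 0, 0, 0.9],
)

```text
clock: 2.32
tool_pos: [0.1443, 0.6338, 0.1965]
tool_rot: [-0.0, 0.752, 0.659, -0.0]
contact_force: [-0.1, 1.2, -0.4]
gripper_width: 0.0855
```

```bash
python3 - <<'E'
from h import *
rel([.492,.30,.20],-7.2);s=state();print(s['clock'],s['joints'])
E
```

```text
shift [-11.4   15.54  -0.14] wz -0.07 cur yaw -7.6 tilt [-0.  0. -1.] pos [0.1443 0.6338 0.1965]
2.3167 [1.26433902e+00 1.23811474e-01 1.65030610e+00 2.04551492e-05
 1.36747921e+00 1.39638339e+00]
```

Emit:
step_arm(
  series=[-0.71, 0.97, 0, 0, 0, 0, -0.71, 0.97, 0, 0, 0, 0, -0.71, 0.97, 0, 0, 0, 0, -0.71, 0.97, 0, 0, 0, 0, -0.71, 0.97, 0, 0, 0, 0, -0.71, 0.97, 0, 0, 0, 0, -0.71, 0.97, 0, 0, 0, 0, -0.71, 0.97, 0, 0, 0, 0, -0.71, 0.97, 0, 0, 0, 0, -0.71, 0.97, 0, 0, 0, 0, -0.71, 0.97, 0, 0, 0, 0, -0.71, 0.97, 0, 0, 0, 0],
)

```text
clock: 3.32
tool_pos: [0.4067, 0.3843, 0.1968]
tool_rot: [0.0, 0.751, 0.661, 0.0]
contact_force: [-0.3, -0.2, -0.2]
gripper_width: 0.0854
```

Emit:
step_arm(
  series=[-0.71, 0.97, 0, 0, 0, 0, -0.71, 0.97, 0, 0, 0, 0, -0.71, 0.97, 0, 0, 0, 0, -0.71, 0.97, 0, 0, 0, 0, 0, 0, 0, 0, 0, 0],
)

```text
clock: 3.73
tool_pos: [0.496, 0.2994, 0.1967]
tool_rot: [0.001, 0.752, 0.659, 0.0]
contact_force: [0.6, -0.5, -0.8]
gripper_width: 0.0851
```

```bash
python3 - <<'E'
from h import *
rel([.492,.30,.20],-7.2)
cp=camera_params("wrist");im=snapshot("wrist");cv2.imwrite("pics/w1.png",im[:,:,::-1])
for t in ["key_bow","key_tip","block_top"]: print(t,pinpoint(t,"wrist")[:3])
s=state();print(s['clock'],s['joints'].round(3))
E
```

```text
shift [ 0.   -0.16 -0.13] wz -0.08 cur yaw -7.6 tilt [ 0.002 -0.001 -1.   ] pos [0.496  0.2994 0.1967]
key_bow [{'xyz': [0.4947, 0.3007, 0.0825], 'confidence': 0.68}]
key_tip [{'xyz': [0.4964, 0.3025, 0.0822], 'confidence': 0.43}]
block_top [{'xyz': [0.4915, 0.2978, 0.0466], 'confidence': 0.72}]
3.9333 [ 0.459 -0.034  1.813  0.     1.362  0.586]
```

View pics/w1.png

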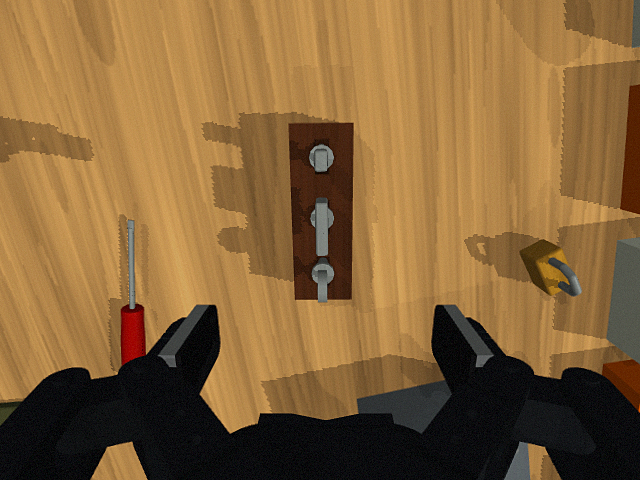

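```bash
python3 - <<'E'
from h import *
a=cv2.imread("pics/w1.png")
cv2.imwrite("pics/w1c.png",cv2.resize(a[110:310,270:370],None,fx=3,fy=3,interpolation=cv2.INTER_CUBIC))
cp=camera_params("wrist")
print(proj([[.4935,.3,.093],[.4935+.022*np.sin(np.radians(7.2)),.3+.022*np.cos(np.radians(7.2)),.093],[.4935-.022*np.sin(np.radians(7.2)),.3-.022*np.cos(np.radians(7.2)),.093]],cp))
P=ray([(289,123),(353,123),(352,299),(295,299)],cp,.045);print(P.round(4),P.mean(0))
E
```

```text
[[327.43518097 233.62800971]
 [327.42428221 206.43831477]
 [327.44464634 259.68732525]]
[[0.4717 0.3894 0.045 ]
 [0.5264 0.3824 0.045 ]
 [0.5078 0.2178 0.045 ]
 [0.452  0.2249 0.045 ]] [0.48948181 0.30361721 0.045     ]
```

View pics/w1c.png

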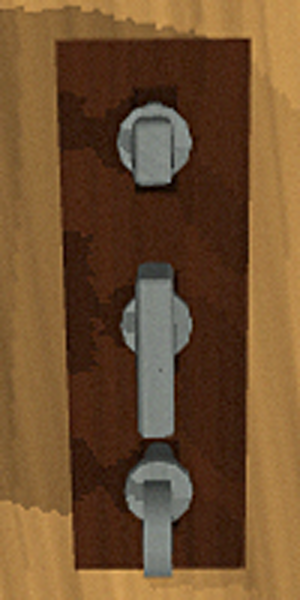

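```bash
python3 - <<'E'
from h import *
cp=camera_params("wrist")
P=ray([(322.3,202.7),(321.8,255.7)],cp,.093);print(P.round(4),P.mean(0).round(4));d=P[0]-P[1];print(np.linalg.norm(d),np.degrees(np.arctan2(d[1],d[0])))
m=P.mean(0)
# grasp point at bow z .079 +2mm
rel([m[0],m[1],.079-.0187],-7.2)
E
```

```text
[[0.4927 0.3253 0.093 ]
 [0.4866 0.2822 0.093 ]] [0.4896 0.3037 0.093 ]
0.043528614407770574 82.0165812912595
shift [ 0.01 -0.11  5.45] wz -0.02 cur yaw -7.3 tilt [-0.  0. -1.] pos [0.4924 0.3031 0.1965]
```

```bash
python3 - <<'E'
from h import *
cp=camera_params("wrist");print(Rt()[1]);im=snapshot("wrist");cv2.imwrite("pics/w2.png",im[:,:,::-1]);print(Rt()[1], camera_params("wrist")['world_from_camera'][:3,3]-cp['world_from_camera'][:3,3])
cv2.imwrite("pics/w2c.png",cv2.resize(im[110:310,270:370,::-1],None,fx=3,fy=3,interpolation=cv2.INTER_CUBIC))
np.save("cp2.npy",cp)
print(find_in("key_bow","wrist"))
E
```

```text
[0.49243893 0.30306104 0.19649767]
[0.49227492 0.30327572 0.1964982 ] [-2.72526829e-04  2.75414306e-04  2.52274940e-05]
[{'xyz': [0.4954, 0.303, 0.0934], 'confidence': 0.59}]
```

View pics/w2c.png

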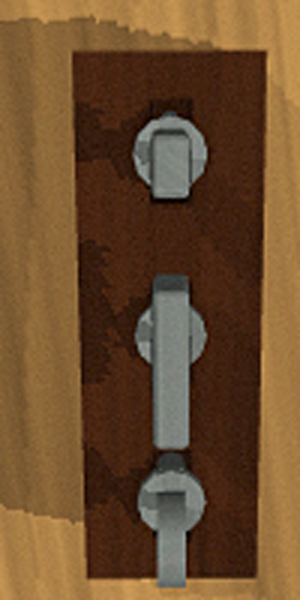

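```bash
python3 - <<'E'
from h import *
rel([.4935,.2998,.079-.0187],-7.2)
E
```

```text
shift [-0.14  0.07  5.45] wz -0.01 cur yaw -7.2 tilt [-0.  0. -1.] pos [0.4922 0.3034 0.1965]
```

Emit:
step_arm(
  series=[-0.14, 0.07, 0.5, 0, 0, 0, 0, 0, 0.9, 0, 0, 0, 0, 0, 0.9, 0, 0, 0, 0, 0, 0.9, 0, 0, 0, 0, 0, 0.9, 0, 0, 0, 0, 0, 0.8, 0, 0, 0, 0, 0, 0.5, 0, 0, 0, 0, 0, 0, 0, 0, 0, 0, 0, 0, 0, 0, 0],
)

```text
clock: 4.78
tool_pos: [0.4935, 0.2989, 0.0608]
tool_rot: [-0.0, 0.751, 0.661, -0.001]
contact_force: [0.7, 0.2, 0.1]
gripper_width: 0.0857
```

Emit:
step_arm(
  series=[0, 0, 0, 0, 0, 0, 0, 0, 0, 0, 0, 0, 0, 0, 0, 0, 0, 0, 0, 0, 0, 0, 0, 0, 0, 0, 0, 0, 0, 0, 0, 0, 0, 0, 0, 0, 0, 0, 0, 0, 0, 0, 0, 0, 0, 0, 0, 0],
  gripper=-1,
  force=60,
)

```text
clock: 5.45
tool_pos: [0.4942, 0.2989, 0.0615]
tool_rot: [0.0, 0.751, 0.66, 0.0]
contact_force: [0.5, -0.7, -0.7]
gripper_width: 0.0002
```

```bash
python3 - <<'E'
from h import *
s=state();print(s['clock'],s['gripper_width'],s['contact_force'],s['torque'],s['tool_pos'])
cv2.imwrite("pics/w3.png",snapshot("wrist")[:,:,::-1])
E
```

```text
5.45 0.00020760198373026006 [ 0.54706591 -0.67632982 -0.73860322] [ 0.04234189 -0.02099364 -0.00970759] [0.49421493 0.29890448 0.06154787]
```

View pics/w3.png

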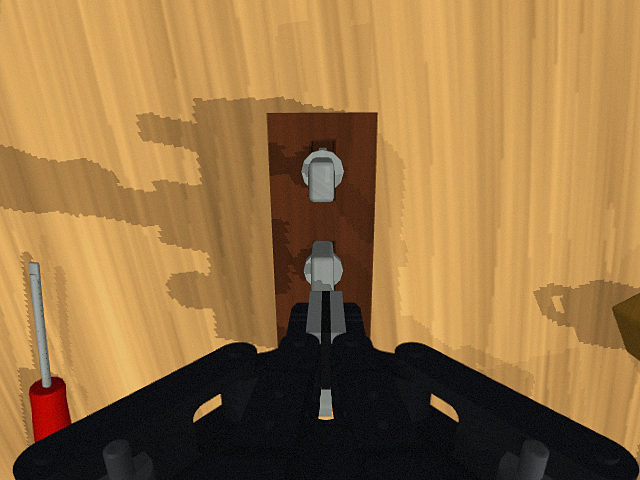

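```bash
python3 - <<'E'
from h import *
a=snapshot("side")[:,:,::-1];b=snapshot("wrist")[:,:,::-1]
cv2.imwrite("pics/s4.png",cv2.resize(a[200:450,200:400],None,fx=3,fy=2.4,interpolation=cv2.INTER_CUBIC))
cv2.imwrite("pics/w4.png",cv2.resize(b[220:440,250:400],None,fx=2.7,fy=2.7,interpolation=cv2.INTER_CUBIC))
print(state()['gripper_width'], pinpoint("key_bow","side"))
E
```

```text
-7.816594960519421e-05 [{'xyz': [0.4932, 0.3016, 0.0723], 'confidence': 0.7}]
```

View pics/s4.png

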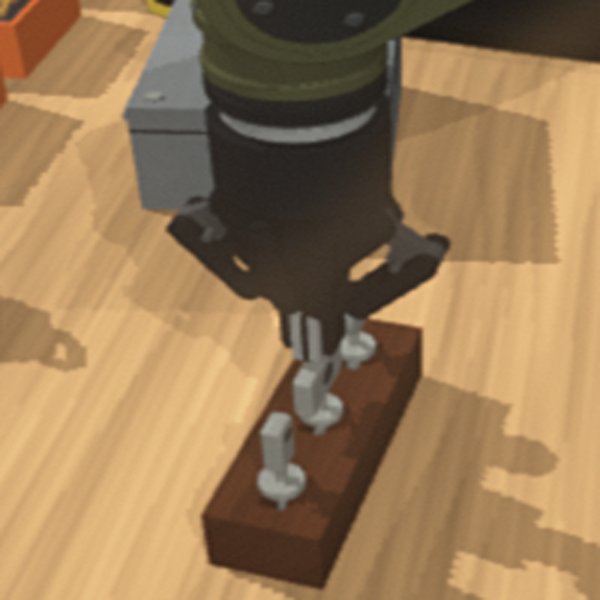

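View pics/w4.png

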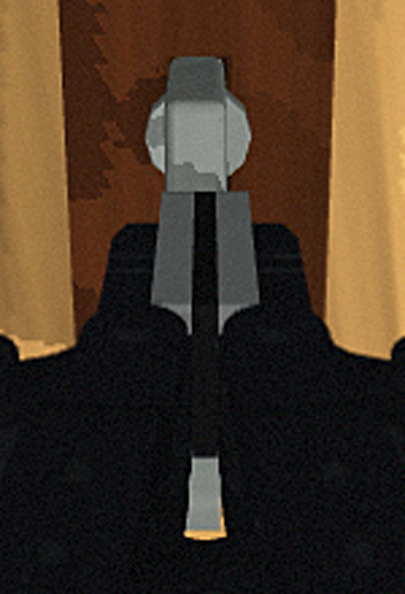

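```bash
python3 - <<'E'
from h import *
cp=camera_params("wrist");R,p=Rt();print(p)
pts={'tcp':[0,0,0],'tip front':[.011,0,0],'pad front top':[.011,0,-.038],'hold':[0,0,-.0187]}
for k,v in pts.items(): print(k,proj(p+R@np.array(v),cp))
y=np.array([-np.sin(np.radians(-7.2)),np.cos(np.radians(-7.2)),0]);c=np.array([.4935,.2998,0])
for z in (.093,.065,.051): 
  for s in(1,-1): print(z,s,proj(c+y*.022*s+[0,0,z],cp))
sc=camera_params("side")
for z in (.093,.065): 
  for s in(1,-1): print('side',z,s,proj(c+y*.022*s+[0,0,z],sc))
print('side tcp',proj([p],sc))
E
```

```text
[0.49417844 0.29891499 0.0614719 ]
tcp [[325.86890173 279.50973971]]
tip front [[325.8745446  259.68868004]]
pad front top [[326.05122254 289.61322502]]
hold [[325.94435431 294.43242311]]
0.093 1 [[324.05458962 257.78628504]]
0.093 -1 [[324.37762511 348.32093358]]
0.065 1 [[324.21867446 239.59842437]]
0.065 -1 [[324.48483745 318.99566881]]
0.051 1 [[324.28386178 232.38189726]]
0.051 -1 [[324.52832575 307.13395957]]
side 0.093 1 [[299.79075656 360.71359252]]
side 0.093 -1 [[310.23177418 338.18110316]]
side 0.065 1 [[300.64972959 374.64109223]]
side 0.065 -1 [[310.82753059 351.88399082]]
side tcp [[305.62650741 364.13512581]]
```

The pictures disagree with the pose figures. The gripper shut on nothing: the fingertips project to row 290 in the wrist view and the TCP should be near row 260. That puts the real tips about 37 mm behind the reported TCP, just above the bow. I'll open, go deeper and look before closing.

Emit:
step_arm(
  series=[0, 0, 0, 0, 0, 0, 0, 0, 0, 0, 0, 0, 0, 0, 0, 0, 0, 0, 0, 0, 0, 0, 0, 0, 0, 0, 0, 0, 0, 0, 0, 0, 0, 0, 0, 0],
  gripper=0,
)

```text
clock: 6.15
tool_pos: [0.4942, 0.2989, 0.0615]
tool_rot: [-0.0, 0.751, 0.661, -0.0]
contact_force: [-0.0, -0.5, -0.4]
gripper_width: 0.0425
```

Emit:
step_arm(
  series=[0, 0, 0.4, 0, 0, 0, 0, 0, 0.4, 0, 0, 0, 0, 0, 0.2, 0, 0, 0, 0, 0, 0, 0, 0, 0, 0, 0, 0, 0, 0, 0],
)

```text
clock: 6.57
tool_pos: [0.4935, 0.2986, 0.0353]
tool_rot: [-0.0, 0.751, 0.66, -0.001]
contact_force: [0.8, -0.1, 0.2]
gripper_width: 0.0426
```

```bash
python3 - <<'E'
from h import *
b=snapshot("wrist")[:,:,::-1];a=snapshot("side")[:,:,::-1]
cv2.imwrite("pics/w5.png",b);cv2.imwrite("pics/s5.png",cv2.resize(a[200:450,200:400],None,fx=3,fy=2.4,interpolation=cv2.INTER_CUBIC))
s=state();print(s['clock'],s['gripper_width'],s['tool_pos'])
E
```

```text
6.6667 0.042839408854624235 [0.49432109 0.29899033 0.03653019]
```

View pics/w5.png

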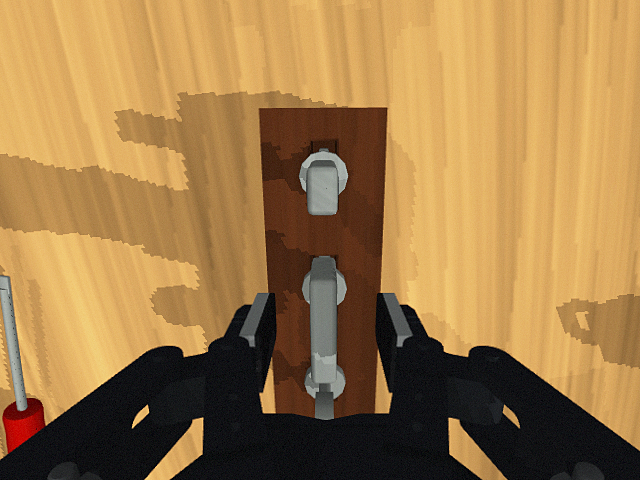

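View pics/s5.png

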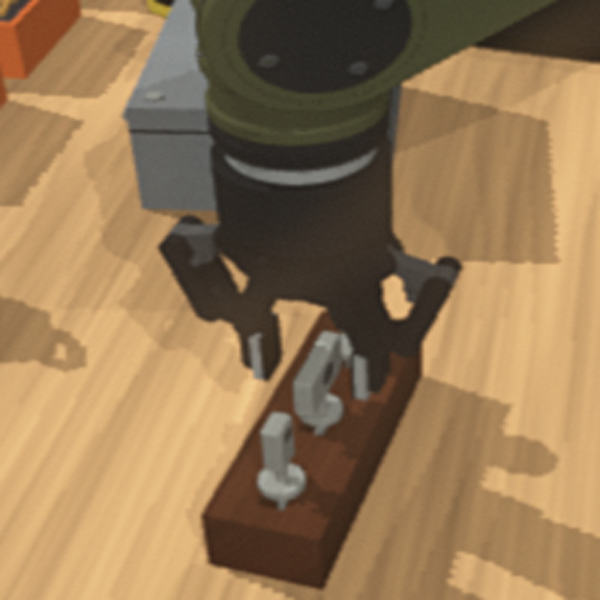

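Emit:
step_arm(
  series=[0, -0.04, 0.2, 0, 0, 0, 0, 0, 0.25, 0, 0, 0, 0, 0, 0, 0, 0, 0],
)

```text
clock: 6.92
tool_pos: [0.4923, 0.2986, 0.0238]
tool_rot: [-0.0, 0.751, 0.661, -0.001]
contact_force: [-0.6, -0.4, -1.1]
gripper_width: 0.043
```

Emit:
step_arm(
  series=[0, 0, 0, 0, 0, 0, 0, 0, 0, 0, 0, 0, 0, 0, 0, 0, 0, 0, 0, 0, 0, 0, 0, 0, 0, 0, 0, 0, 0, 0, 0, 0, 0, 0, 0, 0],
  gripper=-1,
  force=70,
)

```text
clock: 7.42
tool_pos: [0.4934, 0.2991, 0.0255]
tool_rot: [0.0, 0.751, 0.661, 0.0]
contact_force: [0.0, 0.5, -0.1]
gripper_width: 0.0088
```

```bash
python3 - <<'E'
from h import *
b=snapshot("wrist")[:,:,::-1]
cv2.imwrite("pics/w6.png",b)
s=state();print(s['clock'],s['gripper_width'],s['tool_pos'],s['contact_force'])
E
```

```text
7.4667 0.009096252766683207 [0.49338556 0.29914914 0.02547856] [0.11604417 0.65918848 0.44635053]
```

View pics/w6.png

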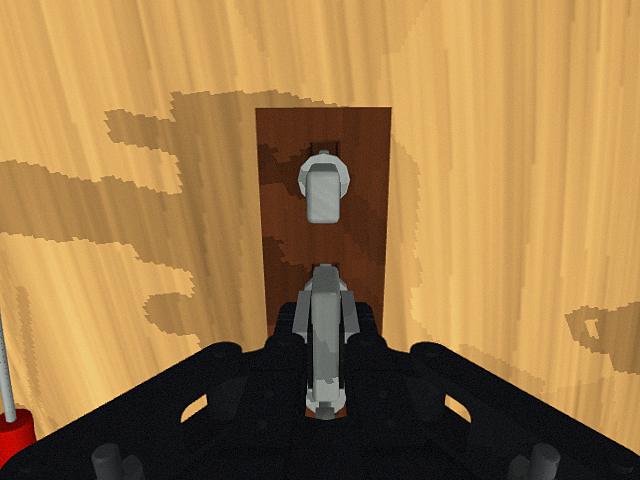

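Emit:
step_arm(
  series=[0, 0, -0.2, 0, 0, 0, 0, 0, -0.5, 0, 0, 0, 0, 0, -0.6, 0, 0, 0, 0, 0, -0.7, 0, 0, 0, 0, 0, -0.8, 0, 0, 0, 0, 0, -0.8, 0, 0, 0, 0, 0, -0.8, 0, 0, 0, 0, 0, -0.8, 0, 0, 0, 0, 0, -0.4, 0, 0, 0, 0, 0, 0, 0, 0, 0],
)

```text
clock: 8.3
tool_pos: [0.4951, 0.3, 0.1696]
tool_rot: [0.001, 0.751, 0.66, 0.003]
contact_force: [0.8, 1.2, -0.6]
gripper_width: 0.0093
```

```bash
python3 - <<'E'
from h import *
b=snapshot("side")[:,:,::-1]
cv2.imwrite("pics/s7.png",b)
s=state();print(s['clock'],s['gripper_width'],s['tool_pos'],s['contact_force'],s['joints'].round(3))
rel([.592+.007,-.03-.065,.155],6.3)
E
```

```text
8.35 0.009084680668806647 [0.49408817 0.29950981 0.16726892] [ 0.5528755   0.3795467  -0.15960314] [ 0.452 -0.017  1.847 -0.     1.308  0.58 ]
shift [-15.12   6.17   0.48] wz -2.72 cur yaw -7.3 tilt [ 0.003  0.002 -1.   ] pos [0.4941 0.2995 0.1673]
```

View pics/s7.png

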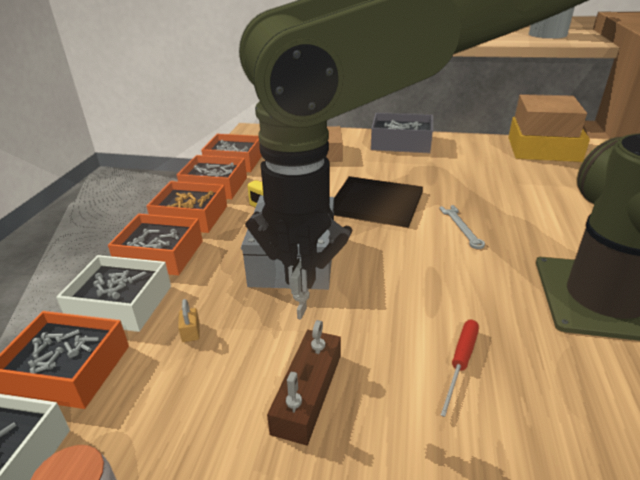

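Emit:
step_arm(
  series=[0, 0, 0, 0, 0, -0.9, 0, 0, 0, 0, 0, -0.9, 0, 0, 0, 0, 0, -0.9, -0.5, 0.07, 0, 0, 0, 0, -0.95, 0.14, 0, 0, 0, 0, -0.95, 0.14, 0, 0, 0, 0, -0.95, 0.14, 0, 0, 0, 0, -0.95, 0.14, 0, 0, 0, 0, -0.95, 0.14, 0, 0, 0, 0, -0.95, 0.14, 0, 0, 0, 0, -0.95, 0.14, 0, 0, 0, 0, -0.95, 0.14, 0, 0, 0, 0],
)

```text
clock: 9.35
tool_pos: [0.5438, 0.0988, 0.1638]
tool_rot: [-0.001, 0.669, 0.743, -0.001]
contact_force: [0.3, 0.4, -1.2]
gripper_width: 0.0087
```

Emit:
step_arm(
  series=[-0.95, 0.14, 0, 0, 0, 0, -0.95, 0.14, 0, 0, 0, 0, -0.95, 0.14, 0, 0, 0, 0, -0.95, 0.14, 0, 0, 0, 0, -0.95, 0.14, 0, 0, 0, 0, -0.95, 0.14, 0, 0, 0, 0, -0.95, 0.14, 0, 0, 0, 0, -0.8, 0.2, 0, 0, 0, 0, -0.5, 0.1, 0, 0, 0, 0, 0, 0, 0, 0, 0, 0, 0, 0, 0, 0, 0, 0, 0, 0, 0, 0, 0, 0],
)

```text
clock: 10.35
tool_pos: [0.5972, -0.0927, 0.1646]
tool_rot: [-0.001, 0.668, 0.744, -0.0]
contact_force: [-0.6, -0.5, -0.7]
gripper_width: 0.0092
```

```bash
python3 - <<'E'
from h import *
cp=camera_params("wrist");b=snapshot("wrist")[:,:,::-1]
cv2.imwrite("pics/w8.png",b);np.save("cp8.npy",cp,allow_pickle=True)
s=state();print(s['clock'],s['gripper_width'],s['tool_pos'],s['contact_force'],s['joints'].round(3))
print(pinpoint("keyhole","wrist"))
rel([.592,-.03,.167],6.3)
E
```

```text
10.4 0.008772554827248176 [ 0.59728677 -0.09239862  0.16483545] [-0.30537456  0.66995337 -0.9698227 ] [-0.242  0.047  1.786  0.     1.309 -0.351]
[{'xyz': [0.5913, -0.028, 0.1024], 'confidence': 0.91}]
shift [ 2.5   0.05 -0.08] wz -0.01 cur yaw 6.2 tilt [-0.001  0.    -1.   ] pos [ 0.5974 -0.0922  0.165 ]
```

View pics/w8.png

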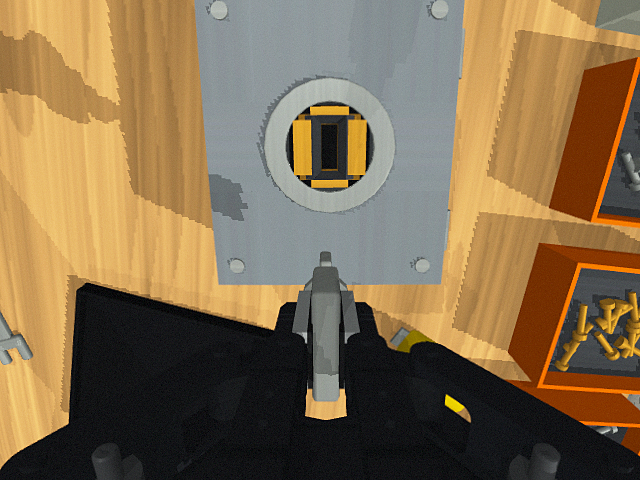

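```bash
python3 - <<'E'
from h import *
cp=np.load("cp8.npy",allow_pickle=True).item()
b=cv2.imread("pics/w8.png")
hsv=cv2.cvtColor(b,cv2.COLOR_BGR2HSV)
P=ray([(329.5,145),(329.5,147)],cp,.104);print(P.round(4))
q=ray([(311,121),(348,121),(311,180),(348,180),(329.5,121),(329.5,180)],cp,.104);print(q.round(4),q.mean(0).round(4))
d=q[4]-q[5];print(np.degrees(np.arctan2(d[1],d[0])))
# ring ellipse
R,p=Rt()
for k in [(.0,0,-.0535),(.022,0,-.0675),(-.022,0,-.0675),(0,0,.0145)]: print(k,proj(p+R@np.array(k),cp).round(1))
cv2.imwrite("pics/w8c.png",cv2.resize(b[60:420,240:420],None,fx=3,fy=1.6,interpolation=cv2.INTER_CUBIC))
cv2.imwrite("pics/w8d.png",cv2.resize(b[65:225,250:410],None,fx=3.7,fy=3.7,interpolation=cv2.INTER_CUBIC))
cv2.imwrite("pics/w8e.png",cv2.resize(b[240:420,270:390],None,fx=3.3,fy=3.3,interpolation=cv2.INTER_CUBIC))
E
```

```text
[[ 0.5924 -0.026   0.104 ]
 [ 0.5925 -0.0272  0.104 ]]
[[ 0.5793 -0.0127  0.104 ]
 [ 0.6022 -0.0102  0.104 ]
 [ 0.5828 -0.0492  0.104 ]
 [ 0.6067 -0.0466  0.104 ]
 [ 0.5908 -0.0115  0.104 ]
 [ 0.5948 -0.0479  0.104 ]] [ 0.5928 -0.0297  0.104 ]
96.31662589189956
(0.0, 0, -0.0535) [[326.6 331.8]]
(0.022, 0, -0.0675) [[326.7 294.6]]
(-0.022, 0, -0.0675) [[326.7 404.4]]
(0, 0, 0.0145) [[326.2 269.3]]
```

View pics/w8d.png

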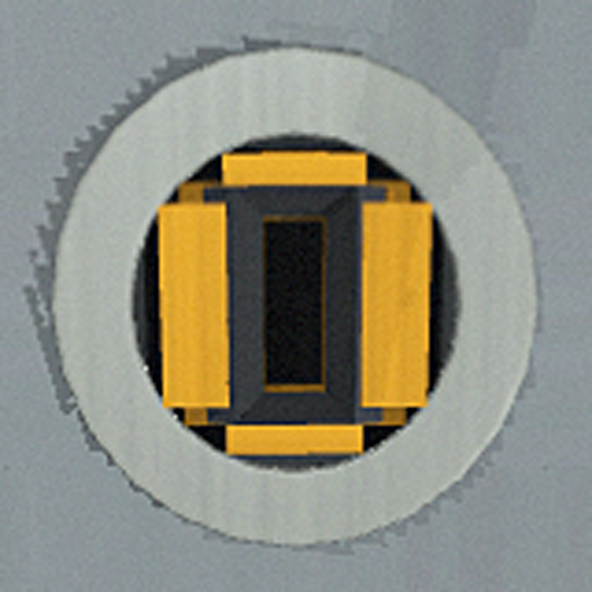

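View pics/w8e.png

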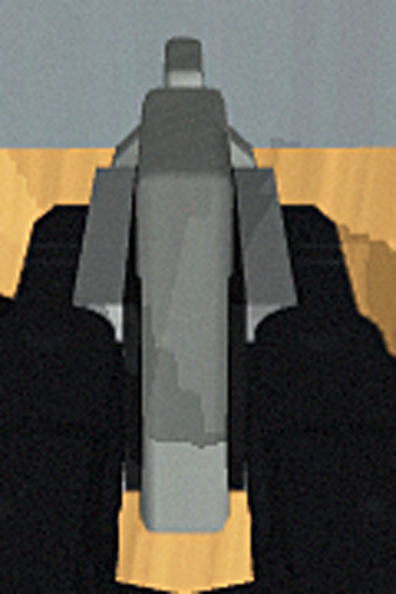

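```bash
python3 - <<'E'
from h import *
cp=np.load("cp8.npy",allow_pickle=True).item()
f=lambda x,y:(x/3.7+250,y/3.7+65)
q=ray([f(297,47),f(297,546),f(54,297),f(538,297)],cp,.104);print(q.round(4),q.mean(0).round(4), np.linalg.norm(q[0]-q[1]),np.linalg.norm(q[2]-q[3]))
print(((q[0]+q[1])/2).round(4),((q[2]+q[3])/2).round(4))
q=ray([f(230,186),f(362,186),f(230,424),f(362,424)],cp,.104);print(q.mean(0).round(4))
kh=np.array([.5928,-.0287]); y=np.array([-np.sin(np.radians(6.3)),np.cos(np.radians(6.3))])
t=kh-y*.001; print(t); rel([*t,.165],6.3)
print(state()['clock'])
E
```

```text
[[ 0.5885  0.0136  0.104 ]
 [ 0.5977 -0.0693  0.104 ]
 [ 0.5514 -0.0305  0.104 ]
 [ 0.634  -0.0215  0.104 ]] [ 0.5929 -0.0269  0.104 ] 0.08343136210547339 0.08303890861055951
[ 0.5931 -0.0278  0.104 ] [ 0.5927 -0.026   0.104 ]
[ 0.5929 -0.0278  0.104 ]
[ 0.59290973 -0.02969396]
shift [2.51 0.09 0.  ] wz -0.01 cur yaw 6.2 tilt [-0.001  0.    -1.   ] pos [ 0.5974 -0.0922  0.165 ]
10.45
```

Emit:
step_arm(
  series=[0.6, 0.02, 0, 0, 0, 0, 0.8, 0.03, 0, 0, 0, 0, 0.7, 0.03, 0, 0, 0, 0, 0.42, 0.01, 0, 0, 0, 0, 0, 0, 0.4, 0, 0, 0, 0, 0, 0.6, 0, 0, 0, 0, 0, 0.4, 0, 0, 0, 0, 0, 0, 0, 0, 0, 0, 0, 0, 0, 0, 0, 0, 0, 0, 0, 0, 0],
)

```text
clock: 11.28
tool_pos: [0.5935, -0.0307, 0.1305]
tool_rot: [0.0, 0.668, 0.744, 0.0]
contact_force: [0.5, -0.0, -0.1]
gripper_width: 0.0089
```

```bash
python3 - <<'E'
from h import *
b=snapshot("wrist")[:,:,::-1]
cv2.imwrite("pics/w9.png",cv2.resize(b[180:430,220:440],None,fx=3,fy=2.4,interpolation=cv2.INTER_CUBIC))
s=state();print(s['clock'],s['gripper_width'],s['tool_pos'],s['contact_force'])
rel([.5929,-.0293,.0885],6.3)
E
```

```text
11.3333 0.008883564386564808 [ 0.59376793 -0.03071779  0.13094503] [ 0.15005495  0.32644888 -0.90479503]
shift [ 0.06 -0.03  1.7 ] wz -0.03 cur yaw 6.2 tilt [ 0.001 -0.    -1.   ] pos [ 0.5938 -0.0307  0.1309]
```

View pics/w9.png

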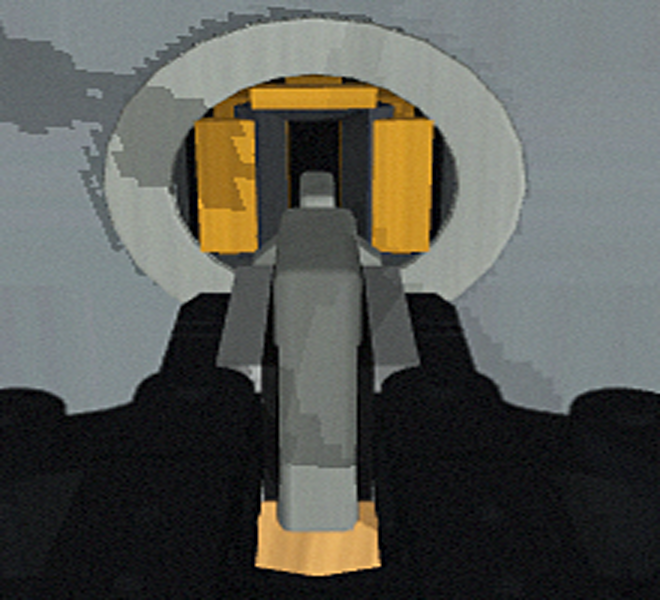

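Emit:
step_arm(
  series=[0.05, -0.02, 0.2, 0, 0, 0, 0, 0, 0.2, 0, 0, 0, 0, 0, 0.2, 0, 0, 0, 0, 0, 0.2, 0, 0, 0, 0, 0, 0, 0, 0, 0],
)

```text
clock: 11.75
tool_pos: [0.5915, -0.029, 0.1085]
tool_rot: [-0.001, 0.668, 0.744, -0.001]
contact_force: [-0.5, -0.3, -1.9]
gripper_width: 0.0092
```

Emit:
step_arm(
  series=[0, 0, 0.2, 0, 0, 0, 0, 0, 0.2, 0, 0, 0, 0, 0, 0.2, 0, 0, 0, 0, 0, 0, 0, 0, 0],
)

```text
clock: 12.08
tool_pos: [0.5917, -0.029, 0.0937]
tool_rot: [-0.001, 0.668, 0.744, -0.001]
contact_force: [-0.4, -0.5, -1.4]
gripper_width: 0.0091
```

```bash
python3 - <<'E'
from h import *
s=state();print(s['clock'],s['gripper_width'],s['tool_pos'],s['contact_force'],s['torque'])
rel([.5929,-.0293,.0885],6.3)
E
```

```text
12.0833 0.009109926634097393 [ 0.59169123 -0.02901742  0.09365279] [-0.37484447 -0.45878077 -1.36935666] [-0.00918787 -0.01434906 -0.01999812]
shift [-0.02  0.05  0.21] wz -0.02 cur yaw 6.2 tilt [-0.002  0.    -1.   ] pos [ 0.5917 -0.029   0.0937]
```

Emit:
step_arm(
  series=[0, 0.03, 0.1, 0, 0, 0, 0, 0, 0.1, 0, 0, 0, 0, 0, 0.04, 0, 0, 0, 0, 0, 0, 0, 0, 0],
)

```text
clock: 12.42
tool_pos: [0.5932, -0.0291, 0.089]
tool_rot: [-0.0, 0.668, 0.744, -0.0]
contact_force: [1.0, 0.9, -0.2]
gripper_width: 0.0092
```

```bash
python3 - <<'E'
from h import *
cv2.imwrite("pics/w10.png",snapshot("wrist")[:,:,::-1]);sd=snapshot("side")[:,:,::-1]
cv2.imwrite("pics/s10.png",cv2.resize(sd[120:320,200:400],None,fx=3,fy=3))
print(pinpoint("key_bow","side"),pinpoint("key_bow","wrist"))
s=state();print(s['clock'],s['gripper_width'],s['tool_pos'],s['contact_force'],s['torque'])
rel([.5929,-.0293,.0885],6.3)
E
```

```text
[{'xyz': [0.5935, -0.0273, 0.1381], 'confidence': 0.5}] [{'xyz': [0.5989, -0.0282, 0.1433], 'confidence': 0.79}]
12.6167 0.009260788444453424 [ 0.59350487 -0.02910243  0.08949693] [-0.535926   -0.7322264  -0.90108312] [-0.00483671 -0.05971049 -0.00352084]
shift [-0.01 -0.02  0.04] wz -0.02 cur yaw 6.2 tilt [ 0. -0. -1.] pos [ 0.5935 -0.0291  0.0895]
```

View pics/w10.png

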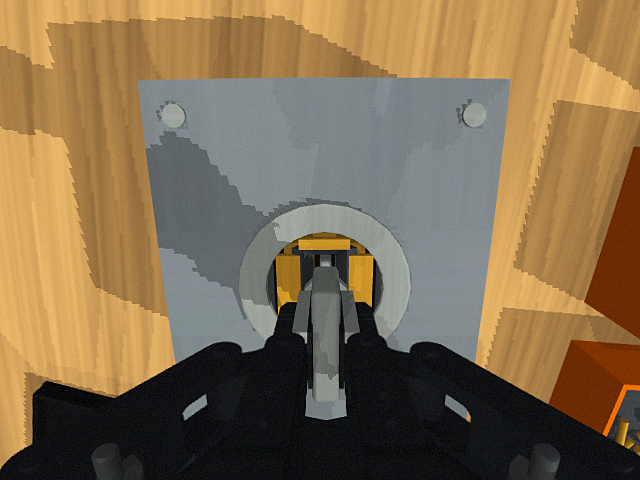

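View pics/s10.png

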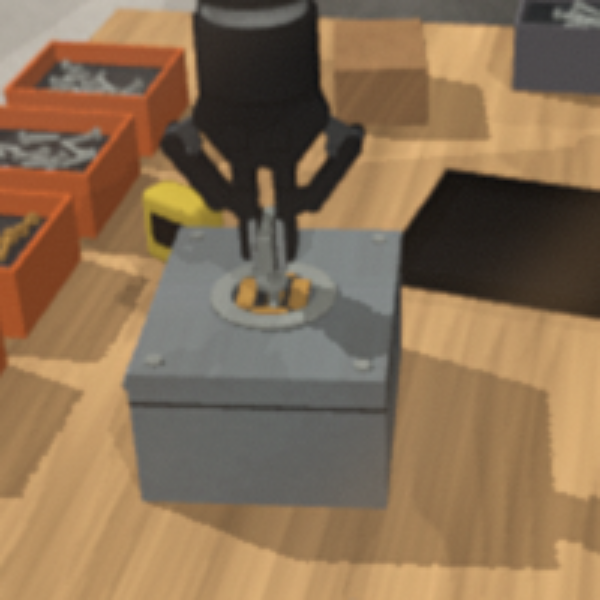

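Emit:
step_arm(
  series=[0, 0, 0.04, 0, 0, 0, 0, 0, 0.04, 0, 0, 0, 0, 0, 0, 0, 0, 0],
)

```text
clock: 12.87
tool_pos: [0.5937, -0.0291, 0.0878]
tool_rot: [0.0, 0.668, 0.744, 0.0]
contact_force: [-1.0, 0.2, 1.9]
gripper_width: 0.0092
```

Emit:
step_arm(
  series=[0, 0, 0.04, 0, 0, 0, 0, 0, 0, 0, 0, 0, 0, 0, 0, 0, 0, 0],
)

```text
clock: 13.12
tool_pos: [0.5939, -0.0291, 0.0875]
tool_rot: [0.001, 0.668, 0.744, 0.0]
contact_force: [-2.4, 0.7, 4.3]
gripper_width: 0.0089
```

Emit:
step_arm(
  series=[0, 0, 0, 0, 0, 0.5, 0, 0, 0, 0, 0, 0.7, 0, 0, 0, 0, 0, 0.7, 0, 0, 0, 0, 0, 0.7, 0, 0, 0, 0, 0, 0.7, 0, 0, 0, 0, 0, 0.7, 0, 0, 0, 0, 0, 0, 0, 0, 0, 0, 0, 0],
)

```text
clock: 13.78
tool_pos: [0.5933, -0.029, 0.0875]
tool_rot: [-0.0, 0.787, 0.617, -0.0]
contact_force: [-3.4, -0.9, 6.7]
gripper_width: 0.0091
```

```bash
python3 - <<'E'
from h import *
s=state();print(s['clock'],s['gripper_width'],s['tool_pos'],s['contact_force'],s['torque'])
rel([.5929,-.0293,.0885],6.3)
E
```

```text
13.7833 0.009124324450428222 [ 0.59331893 -0.02900944  0.08749239] [-3.36046921 -0.92252264  6.74390705] [0.09992638 0.68058573 0.06076977]
shift [-0.02 -0.01 -0.04] wz -4.02 cur yaw -13.8 tilt [-0. -0. -1.] pos [ 0.5933 -0.029   0.0875]
```

Emit:
step_arm(
  series=[0, 0, 0, 0, 0, 0.7, 0, 0, 0, 0, 0, 0.9, 0, 0, 0, 0, 0, 0.9, 0, 0, 0, 0, 0, 0.9, 0, 0, 0, 0, 0, 0.9, 0, 0, 0, 0, 0, 0.9, 0, 0, 0, 0, 0, 0.9, 0, 0, 0, 0, 0, 0.9, 0, 0, 0, 0, 0, 0.9, 0, 0, 0, 0, 0, 0.9, 0, 0, 0, 0, 0, 0],
)

```text
clock: 14.7
tool_pos: [0.5923, -0.0285, 0.0875]
tool_rot: [-0.001, 0.961, 0.276, -0.001]
contact_force: [-6.2, 2.2, 8.3]
gripper_width: 0.0088
```

```bash
python3 - <<'E'
from h import *
s=state();print(s['clock'],s['gripper_width'],s['tool_pos'],s['contact_force'],s['torque'])
rel([.5929,-.0293,.0885],6.3)
E
```

```text
14.7 0.008792426135693065 [ 0.59233891 -0.02847819  0.0875142 ] [-6.17119983  2.165379    8.28640809] [0.41491449 1.31535428 0.08520316]
shift [ 0.    0.04 -0.04] wz -12.85 cur yaw -57.9 tilt [-0.003  0.001 -1.   ] pos [ 0.5923 -0.0285  0.0875]
```

Emit:
step_arm(
  series=[0, 0, 0, 0, 0, 0.8, 0, 0, 0, 0, 0, 0.8, 0, 0, 0, 0, 0, 0.6, 0, 0, 0, 0, 0, 0.5, 0, 0, 0, 0, 0, 0, 0, 0, 0, 0, 0, 0],
)

```text
clock: 15.2
tool_pos: [0.5922, -0.0283, 0.0875]
tool_rot: [-0.001, 0.987, 0.163, -0.002]
contact_force: [-7.0, 2.7, 9.1]
gripper_width: 0.0089
```

```bash
python3 - <<'E'
from h import *
s=state();print(s['clock'],s['gripper_width'],s['tool_pos'],s['contact_force'],s['torque'])
rel([.5929,-.0293,.0885],6.3)
E
```

```text
15.2 0.008934753491962258 [ 0.5921676  -0.02832001  0.08748613] [-7.00558758  2.73476893  9.05935249] [0.45166085 1.37099561 0.6590097 ]
shift [ 0.01  0.05 -0.04] wz -15.5 cur yaw -71.2 tilt [-0.003  0.001 -1.   ] pos [ 0.5922 -0.0283  0.0875]
```

Emit:
step_arm(
  series=[0, 0, 0, 0, 0, 0.3, 0, 0, 0, 0, 0, 0.3, 0, 0, 0, 0, 0, 0, 0, 0, 0, 0, 0, 0],
)

```text
clock: 15.53
tool_pos: [0.5923, -0.0282, 0.0875]
tool_rot: [-0.001, 0.99, 0.138, -0.001]
contact_force: [-6.4, 2.9, 8.3]
gripper_width: 0.0093
```

```bash
python3 - <<'E'
from h import *
b=snapshot("top")[:,:,::-1];cv2.imwrite("pics/t11.png",b[100:300,230:430].repeat(3,0).repeat(3,1))
b=snapshot("wrist")[:,:,::-1];cv2.imwrite("pics/w11.png",b)
s=state();print(s['clock'],s['gripper_width'],s['tool_pos'],s['contact_force'],s['torque'])
rel([.5929,-.0293,.0885],6.3)
E
```

```text
15.6333 0.008811336630808306 [ 0.59232425 -0.02818076  0.08749953] [-6.45962802  2.72866165  7.81053945] [0.55807864 1.22323434 1.00377211]
shift [ 0.01  0.05 -0.04] wz -16.08 cur yaw -74.1 tilt [-0.003  0.001 -1.   ] pos [ 0.5923 -0.0282  0.0875]
```

View pics/w11.png

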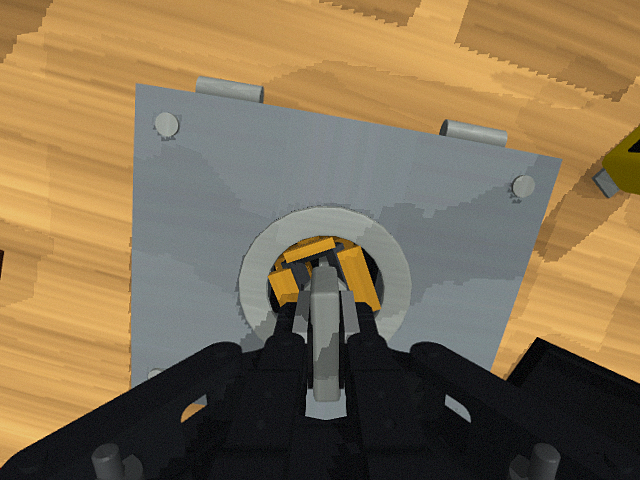

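Emit:
step_arm(
  series=[0, 0, 0, 0, 0, -0.6, 0, 0, 0, 0, 0, -0.8, 0, 0, 0, 0, 0, -0.8, 0, 0, 0, 0, 0, -0.8, 0, 0, 0, 0, 0, -0.8, 0, 0, 0, 0, 0, -0.8, 0, 0, 0, 0, 0, -0.8, 0, 0, 0, 0, 0, -0.8, 0, 0, 0, 0, 0, -0.8, 0, 0, 0, 0, 0, -0.8, 0, 0, 0, 0, 0, -0.8, 0, 0, 0, 0, 0, -0.8],
)

```text
clock: 16.63
tool_pos: [0.5927, -0.0284, 0.0875]
tool_rot: [-0.001, 0.853, 0.522, -0.001]
contact_force: [-4.6, 2.2, 8.1]
gripper_width: 0.009
```

Emit:
step_arm(
  series=[0, 0, 0, 0, 0, -0.8, 0, 0, 0, 0, 0, -0.8, 0, 0, 0, 0, 0, -0.8, 0, 0, 0, 0, 0, -0.8, 0, 0, 0, 0, 0, -0.8, 0, 0, 0, 0, 0, -0.8, 0, 0, 0, 0, 0, -0.8, 0, 0, 0, 0, 0, -0.8, 0, 0, 0, 0, 0, -0.3, 0, 0, 0, 0, 0, 0, 0, 0, 0, 0, 0, 0],
)

```text
clock: 17.55
tool_pos: [0.5931, -0.0288, 0.0874]
tool_rot: [-0.001, 0.668, 0.744, -0.0]
contact_force: [-3.4, 1.8, 5.7]
gripper_width: 0.0091
```

```bash
python3 - <<'E'
from h import *
b=snapshot("wrist")[:,:,::-1];cv2.imwrite("pics/w12.png",b[180:420,200:450].repeat(3,1).repeat(2,0))
s=state();print(s['clock'],s['gripper_width'],s['tool_pos'],s['contact_force'],s['torque'])
rel([.5929,-.0293,.0885],6.3)
E
```

```text
17.6 0.009281503134470263 [ 0.59302548 -0.02877011  0.08736094] [-3.34343756  0.62918599  7.21994524] [ 0.18101009  0.83333048 -0.03863834]
shift [-0.02 -0.01 -0.05] wz -0.02 cur yaw 6.2 tilt [-0.001  0.001 -1.   ] pos [ 0.593  -0.0288  0.0874]
```

View pics/w12.png

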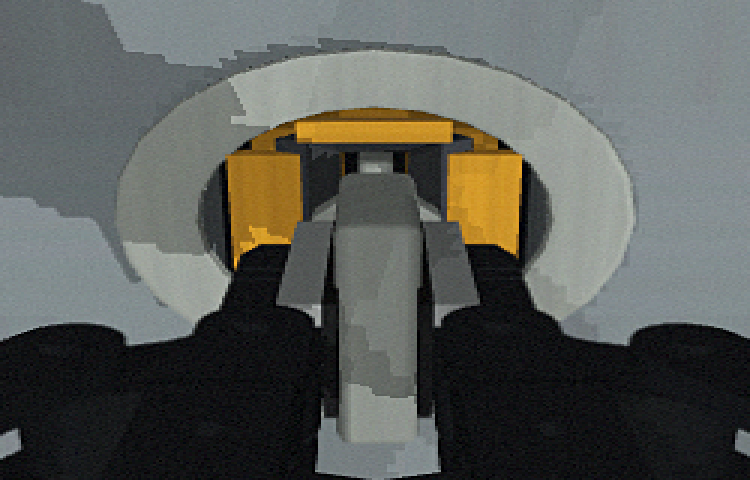

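Emit:
step_arm(
  series=[0, 0, -0.1, 0, 0, 0, 0, 0, -0.25, 0, 0, 0, 0, 0, -0.3, 0, 0, 0, 0, 0, -0.3, 0, 0, 0, 0, 0, -0.3, 0, 0, 0, 0, 0, -0.4, 0, 0, 0, 0, 0, -0.5, 0, 0, 0, 0, 0, -0.5, 0, 0, 0, 0, 0, -0.5, 0, 0, 0, 0, 0, -0.1, 0, 0, 0, 0, 0, 0, 0, 0, 0],
)

```text
clock: 18.52
tool_pos: [0.5945, -0.0292, 0.1698]
tool_rot: [0.002, 0.668, 0.744, 0.001]
contact_force: [0.1, 0.3, -2.2]
gripper_width: 0.0095
```

```bash
python3 - <<'E'
from h import *
b=snapshot("wrist")[:,:,::-1];cv2.imwrite("pics/w13.png",b)
s=state();print(s['clock'],s['gripper_width'],s['tool_pos'],s['contact_force'],s['torque'])
rel([.446,-.295,.165],6.3)
E
```

```text
18.5667 0.009269192506138842 [ 0.5937413  -0.02911819  0.1683814 ] [-1.11918844  0.97466737 -1.2949822 ] [ 0.05685818 -0.01521972  0.05305623]
shift [-9.94 -7.02  0.13] wz -0.02 cur yaw 6.2 tilt [ 0.001 -0.    -1.   ] pos [ 0.5937 -0.0291  0.1684]
```

View pics/w13.png

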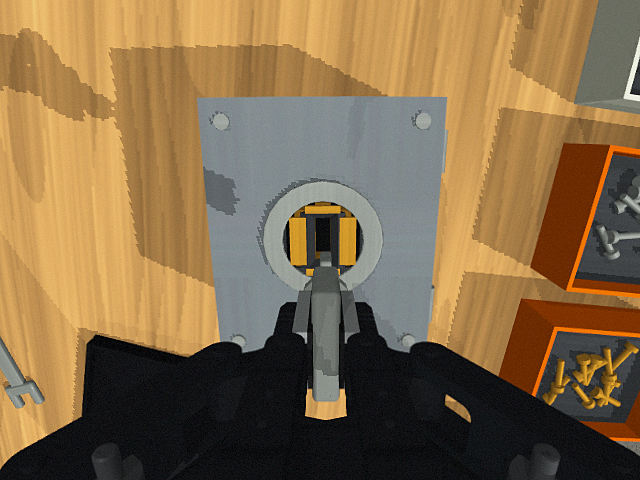

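Emit:
step_arm(
  series=[-0.6, -0.42, 0, 0, 0, 0, -0.9, -0.64, 0, 0, 0, 0, -0.9, -0.64, 0, 0, 0, 0, -0.9, -0.64, 0, 0, 0, 0, -0.9, -0.64, 0, 0, 0, 0, -0.9, -0.64, 0, 0, 0, 0, -0.9, -0.64, 0, 0, 0, 0, -0.9, -0.64, 0, 0, 0, 0, -0.9, -0.64, 0, 0, 0, 0, -0.9, -0.64, 0, 0, 0, 0, -0.9, -0.6, 0, 0, 0, 0, -0.4, -0.3, 0, 0, 0, 0],
)

```text
clock: 19.57
tool_pos: [0.4424, -0.2984, 0.1664]
tool_rot: [-0.001, 0.669, 0.743, -0.0]
contact_force: [1.4, 0.1, -0.1]
gripper_width: 0.0086
```

Emit:
step_arm(
  series=[0, 0, 0.5, 0, 0, 0, 0, 0, 0.9, 0, 0, 0, 0, 0, 0.9, 0, 0, 0, 0, 0, 0.9, 0, 0, 0, 0, 0, 0.8, 0, 0, 0, 0, 0, 0.4, 0, 0, 0, 0, 0, 0, 0, 0, 0, 0, 0, 0, 0, 0, 0],
)

```text
clock: 20.23
tool_pos: [0.4442, -0.2958, 0.0568]
tool_rot: [-0.001, 0.668, 0.744, 0.0]
contact_force: [0.6, 0.1, -0.7]
gripper_width: 0.0087
```

```bash
python3 - <<'E'
from h import *
b=snapshot("wrist")[:,:,::-1];cv2.imwrite("pics/w14.png",b)
s=state();print(s['clock'],s['gripper_width'],s['tool_pos'],s['contact_force'],s['torque'])
rel([.445,-.295,.0245],6.3)
E
```

```text
20.2833 0.009209088718916722 [ 0.44497858 -0.29655798  0.05813831] [ 0.8378006   0.34312086 -0.22166166] [ 0.01268917 -0.00074662 -0.00429565]
shift [0.06 0.01 1.35] wz -0.02 cur yaw 6.2 tilt [ 0.001 -0.    -1.   ] pos [ 0.445  -0.2966  0.0581]
```

View pics/w14.png

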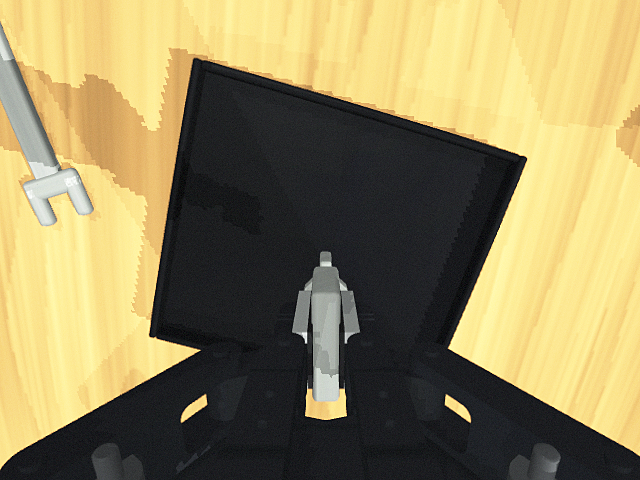

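Emit:
step_arm(
  series=[0, 0, 0.4, 0, 0, 0, 0, 0, 0.4, 0, 0, 0, 0, 0, 0.3, 0, 0, 0, 0, 0, 0.2, 0, 0, 0, 0, 0, 0, 0, 0, 0, 0, 0, 0, 0, 0, 0],
)

```text
clock: 20.78
tool_pos: [0.4439, -0.2964, 0.0244]
tool_rot: [-0.001, 0.668, 0.744, -0.0]
contact_force: [0.4, -0.1, 0.1]
gripper_width: 0.009
```

Emit:
step_arm(
  series=[0, 0, 0, 0, 0, 0, 0, 0, 0, 0, 0, 0, 0, 0, 0, 0, 0, 0, 0, 0, 0, 0, 0, 0, 0, 0, 0, 0, 0, 0, 0, 0, 0, 0, 0, 0, 0, 0, 0, 0, 0, 0, 0, 0, 0, 0, 0, 0, 0, 0, 0, 0, 0, 0, 0, 0, 0, 0, 0, 0, 0, 0, 0, 0, 0, 0, 0, 0, 0, 0, 0, 0],
  gripper=1,
)

```text
clock: 21.78
tool_pos: [0.4443, -0.2966, 0.025]
tool_rot: [-0.0, 0.668, 0.744, -0.0]
contact_force: [-0.5, -0.4, 0.0]
gripper_width: 0.0857
```

```bash
python3 - <<'E'
from h import *
b=snapshot("wrist")[:,:,::-1];cv2.imwrite("pics/w15.png",b)
s=state();print(s['clock'],s['gripper_width'],s['tool_pos'],s['contact_force'],s['torque'])
E
```

```text
21.8333 0.08554899220550238 [ 0.44426048 -0.29666135  0.02498502] [-0.28370454 -0.0032201   0.50646272] [0.01680522 0.04546459 0.00494742]
```

View pics/w15.png

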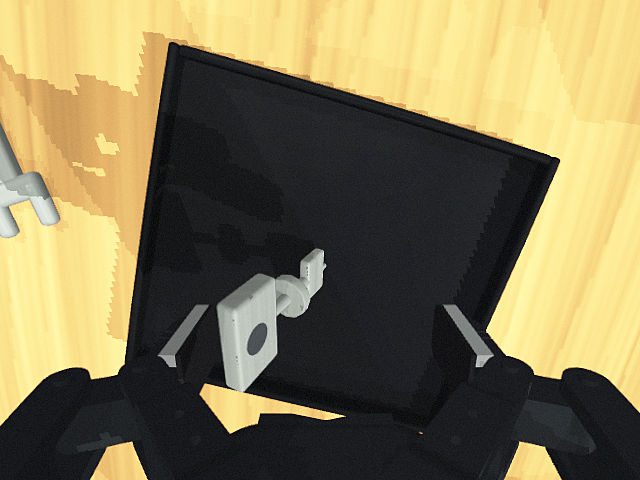

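Emit:
step_arm(
  series=[0, 0, -0.2, 0, 0, 0, 0, 0, -0.4, 0, 0, 0, 0, 0, -0.7, 0, 0, 0, 0, 0, -0.9, 0, 0, 0, 0, 0, -0.9, 0, 0, 0, 0, 0, -0.9, 0, 0, 0, 0, 0, -0.9, 0, 0, 0, 0, 0, -0.9, 0, 0, 0, 0, 0, -0.5, 0, 0, 0, 0, 0, 0, 0, 0, 0, 0, 0, 0, 0, 0, 0],
)

```text
clock: 22.75
tool_pos: [0.4446, -0.2969, 0.1833]
tool_rot: [0.001, 0.668, 0.744, 0.0]
contact_force: [-0.8, 0.7, -0.5]
gripper_width: 0.0851
```

```bash
python3 - <<'E'
from h import *
b=snapshot("wrist")[:,:,::-1];cv2.imwrite("pics/w16.png",b)
a=snapshot("side")[:,:,::-1];cv2.imwrite("pics/s16.png",a)
s=state();print(s['clock'],s['tool_pos'],s['contact_force'])
for c in("wrist","side"): print(pinpoint("key_bow",c),pinpoint("key_tip",c),pinpoint("tray_in",c))
E
```

```text
22.85 [ 0.44353335 -0.29601985  0.18082862] [ 0.06074963 -0.20415932 -0.08727343]
[{'xyz': [0.3683, -0.3011, 0.0109], 'confidence': 0.97}] [{'xyz': [0.4292, -0.2969, 0.0231], 'confidence': 0.79}] [{'xyz': [0.4417, -0.2925, 0.0045], 'confidence': 0.77}]
[{'xyz': [0.3667, -0.3021, 0.0063], 'confidence': 0.57}, {'xyz': [0.4428, -0.2928, 0.0062], 'confidence': 0.25}] [{'xyz': [0.4325, -0.2974, 0.02], 'confidence': 0.65}] [{'xyz': [0.4408, -0.2925, 0.0071], 'confidence': 0.66}]
```

View pics/w16.png

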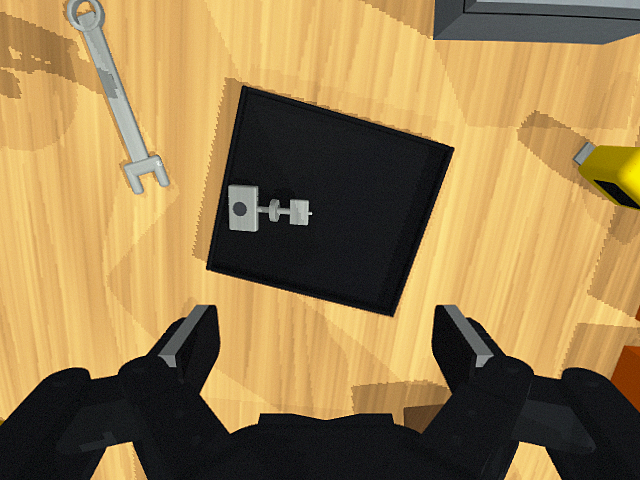

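View pics/s16.png

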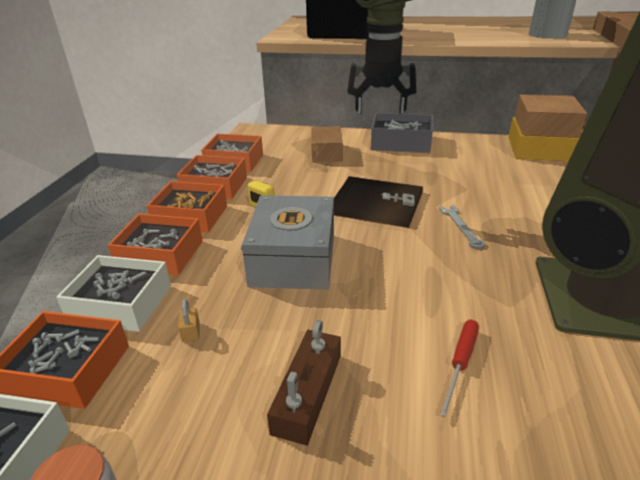

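```bash
python3 - <<'E'
from h import *
cp=camera_params("wrist");b=snapshot("wrist")[:,:,::-1];cv2.imwrite("pics/w17.png",cv2.resize(b[150:280,190:330],None,fx=4.5,fy=4.5,interpolation=cv2.INTER_CUBIC))
print(state()['clock'])
E
```

```text
23.2
```

View pics/w17.png

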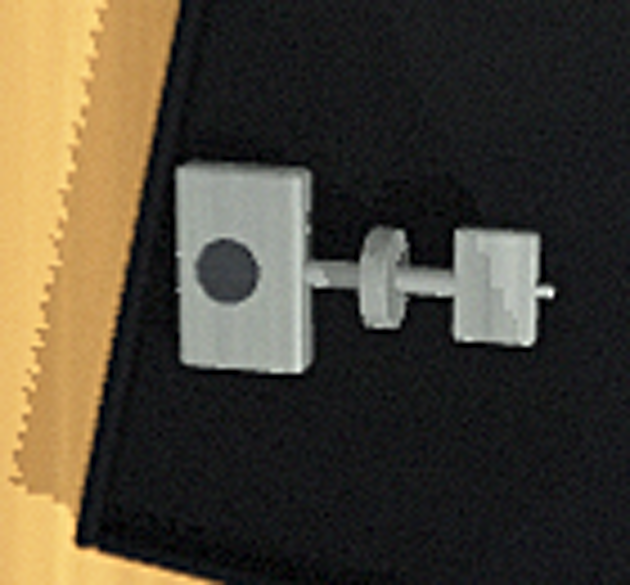

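```bash
python3 -c "
from cell import *
print(job_done(),state()['clock'])"
```

```text
the job is handed in; nothing more can be done
the job is handed in; nothing more can be done
```

The job is done and handed in at about 23 s of the 58 s allowed. The rectangular-bow key went from the middle slot of the block into the safe, was turned to the stop and back, and now lies in the tray.

- **Insertion:** the key was pushed in until it seated at about 4 N, with the bow roughly 37–38 mm above the keyhole.
- **Turn:** it was turned clockwise 80°. The moment rose from 0.09 to 1.0 N m, and the picture showed the plug at its stop, about 60°.
- **Return and withdrawal:** it was turned back with the key still seated. The plug pictures showed it home, both before and after the key was drawn straight out.
- **Last checks:** the key lies flat inside the tray, clear of the rim. The two other keys are still in the block. The gripper is open about 0.18 m up and reads no contact. Forces I read stayed around 12 N or less.

**What disagreed:**
- **Tool length:** the fingertips sit about 37 mm behind the reported tool point, so the first grip closed on air above the bow. I saw this in the pictures, went deeper and gripped again, and nothing was disturbed.
- **Keyhole position:** the top and wrist cameras differed by about 2 mm, which was within the keyhole's flare.

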